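# Release the thick evidence tube with the rocker gate

### The arm

A 6-joint arm with a two-finger parallel gripper is mounted at the origin on the work surface. World frame = base frame: x ahead of the robot, y to its left, z up, the work surface at z = 0. Lengths are in mm, angles in rad, forces in N, time in s.
With the tool pointing down it reaches from about 275 to 775 mm from the base axis. Payload 14.6 kg.
Tool frame: the origin (TCP) lies where the fingers leave the gripper's body, on its centre line; the fingertips stand 73 mm ahead of it and the grasp point (between the pads) lies 54 mm ahead of it; z points along the fingers, y is the line along which they close (so a half turn about z gives the same grasp; the last joint's range is limited). The gripper opens to 85 mm and grips with 20 to 120 N. Pads are 22 mm wide; open, the fingers measure 114 mm over their backs; the gripper's body (76 mm by 85 mm) begins 54 mm behind the grasp point. The pads swing forward as they close: fully open they stand 13 mm farther back than shut.
Start: joints at [-0.155, 0.263, -0.048, 1.259, 0, 1.415], TCP at [525.003, -0.006, 303.878] pointing down, gripper open.
Joint ranges: [-2.65, 2.65], [-0.89, 1.7], [-1.18, 1.37], [-2.13, 2.11], [-1.35, 1.29], [-3.14, 3.14]. Speed limits (rad/s): [1.89, 1.89, 2.57, 2.79, 3.14, 3.14].

### API

Orientations are given as a rotation vector (axis times angle).
In Python, from workcell import * gives the robot as it stands.
- The arm moves only by the tool apply_moves, never from a script. Its argument "motion" is one flat list of numbers, 7 for each row, row after row: the opening, from -1 (shut) to 1 (fully open), then the shift along the world's x, y, z in units of 0.05 m (1.0 is 0.05 m), then the turn, a rotation vector about the world's x, y, z in units of 4 degrees (1.0 is 4 degrees). In form: [grip, tx, ty, tz, rx, ry, rz, grip, tx, ty, tz, rx, ry, rz, ...]. A call has 1 to 20 rows; each row shifts and turns the commanded pose from where the row before left it; what a row does not reach is not made up. A row lasts 1/10 s, in which the tool goes at most 50 mm and 8.59 degrees, less where a joint would pass 70% of its speed; a pose out of reach is approached as far as the arm can. A call with a number of a shift or a turn outside -1 to 1 is refused whole. A call with a gripper value outside its range is refused whole. The fingers move at their own pace and stop on an object; "grip_force" is the grip in N (left out, the last holds). Time passes only in rows, so rows that do not move let the fingers close. It gives the time, the measured TCP pose, the force, the opening and the grip force at its end, in the units of the state.
- read_state(): the state, without advancing time (a new reading comes with each control period).
- read_camera(name): name is "scene" or "side" or "wrist"; returns a dict with "pixels" (400x640x3 uint8, red, green, blue), "fov_y" (degrees; the focal length in pixels is half the picture's height over the tangent of half this angle, whatever the lens; pixels are square), "cx", "cy" (the principal point, pixels), "dist" ([k1, k2, p1, p2, k3] as OpenCV has them; the pictures are not rectified), "rvec" (rotation vector, rad) and "tvec" (3), from world to camera coordinates, as OpenCV has them. Camera axes: x right, y down, z forward; pixel columns grow to the right and rows downward; lengths in mm; the calibration is good to about 2 mm. A picture is of the moment at which its call begins. There is no depth.
- close_job(): hands the job in; it is judged then, once.
The state is a dict: "clock": time; "qpos": joint angles; "joint_vel": joint speeds; "effort": joint torques, N m; "ee_pos": TCP position; "eef_rot": TCP orientation; "force": force on the tool from outside, world axes, zero at the start; "ft_torque": the same for the moment, N m; "grip_width": opening from 0.0 (shut) to 1.0 (fully open); "gripper_force": force on a finger pad.
Only numpy, scipy, OpenCV 4.12 (cv2) and the standard library are available. Lean on these libraries where they do the work, as an engineer would, in place of code of your own. Each camera call takes 0.05 s, during which the arm holds its last target. There are 200 camera calls.

### The job

Two capped evidence tubes wait in the release rack, each behind its own gate: press down with a fingertip the black paddle of the rocking lever whose gate holds back the thicker tube, and keep it down until that tube has rolled out into the tray at the end of its lane. Then let the paddle come up again so that the gate shuts. Keep the slim tube's gate shut, do not touch the tubes, and leave everything else on the desk where it is.

Things in the scene. Friction and masses are not known exactly. Their poses are not given: they have to be found in the camera images.
- rack: fixed tube release rack, grey base 310 x 440 x 12 mm, two mirrored lanes. Origin: underside midway between the lever pivots; x from paddles to lanes, y to the left lane. Levers along x at y = +-58 mm, pivots at x 0, z 100 mm, gate plates at x 125, |y| 49. Lanes (x 85 to 165) fall 12 degrees outwards from the divider at y = 0, past the gates, to trays at |y| = 130 to 213 mm
- left_paddle (a point): black paddle on the robot-side end of the left (+y) lever, 50 x 44 x 10 mm; the point: centre of its top face, 108 mm above the desk at rest and about 55 mm when fully pressed; x along the lever towards the pivot, z out of its top
- left_lever (a joint): angle of the left rocking lever (rad): 0 = gate shut (rest), grows as the paddle is pressed down, stop at 0.48. Pressing takes about 1 to 6 N; a spring returns it when let go. The gate clears the slim tube from about 0.2 and the thick one from about 0.35
- left_tray (a point): centre of the floor (16 mm above the desk) of the left tray, inside 80 mm (x) x 83 mm (y), walls up to 52 to 62 mm above the desk, at the outer end of the left lane
- right_paddle (a point): black paddle on the robot-side end of the right (-y) lever, 50 x 44 x 10 mm; the point: centre of its top face, 108 mm above the desk at rest and about 55 mm when fully pressed; x along the lever towards the pivot, z out of its top
- right_lever (a joint): angle of the right rocking lever (rad): 0 = gate shut (rest), grows as the paddle is pressed down, stop at 0.48. Pressing takes about 1 to 6 N; a spring returns it when let go. The gate clears the slim tube from about 0.2 and the thick one from about 0.35
- right_tray (a point): centre of the floor (16 mm above the desk) of the right tray, inside 80 mm (x) x 83 mm (y), walls up to 52 to 62 mm above the desk, at the outer end of the right lane
- thick_tube_mid (a point): centre of the thicker capped white tube, 34 mm in diameter, 74 mm long, lying along the rack's x (it rolls); it waits behind the left or the right gate. It rolls into its tray within about 1 s once the gate is up
- slim_tube_mid (a point): centre of the slim capped white tube, 20 mm in diameter, 74 mm long, waiting behind the other gate
- thick_tube: the thick tube itself; origin at its centre, x along its length
- slim_tube: the slim tube itself; origin at its centre, x along its length
- glasses_case_mid (a point): black rounded hard glasses case, 155 x 58 x 42 mm, on the desk to the left of the rack; the point is its centre, half-way up
- phone_mid (a point): dark phone lying flat, 72 x 150 x 9 mm, on the desk towards the robot at the left; the point is its centre, half-way up
- wallet_mid (a point): dark wallet lying flat, 85 x 110 x 18 mm, on the desk towards the robot at the right; the point is its centre, half-way up
- bangle_mid (a point): plain brass bangle lying flat, 68 mm across, 8 mm high, on the rack's base left of the left paddle; the point is its centre, half-way up
- tape_roll_mid (a point): cardboard-brown roll of tape lying flat, 90 mm across, 24 mm high, on the desk to the right of the rack; the point is its centre, half-way up
- powder_jar_mid (a point): small capped jar, 36 mm across, 48 mm high, standing on the rack's base between the two paddles; the point is its centre, half-way up
- round_case_mid (a point): flat round black case, 60 mm across, 26 mm high, on the rack's base right of the right paddle; the point is its centre, half-way up
Mind the look-alikes: they are no part of the job. Leave any orange or red look-alike of the thick_tube alone.

How it is judged (in metres and radians):
On the way, in this order (a step that is already met when the one before it is completed fails the run):
1. a paddle is pressed down by the fingers far enough to lift its gate (((value of joint left_lever above 0.2 rad and contact force between left_lever_c0 and the fingers above 0.4 N) or (value of joint right_lever above 0.2 rad and contact force between right_lever_c0 and the fingers above 0.4 N))), for 0.1 s.
2. the thick tube lies in the tray of its lane ((y of thick_tube_mid in the frame of rack between 0.135 and 0.215 m or y of thick_tube_mid in the frame of rack between -0.215 and -0.135 m) and z of thick_tube_mid in the frame of rack below 0.042 m and x of thick_tube_mid in the frame of rack between 0.08 and 0.17 m), for 0.1 s.
At the end, for the whole second after the job is handed in: the thick tube lies at rest in a tray (its centre inside the tray's walls and less than 42 mm above the desk), both levers are back within 0.04 rad of shut, and the slim tube is still behind its gate (all of step 2 and linear speed of thick_tube below 0.02 m/s and value of joint each of left_lever, right_lever below 0.04 rad and y of slim_tube_mid in the frame of rack between -0.06 and 0.06 m and z of slim_tube_mid in the frame of rack above 0.055 m); the robot touches nothing.
It fails at once if the slim tube's gate was lifted (over 0.1 rad) ((y of slim_tube_mid in the frame of rack above 0 m and value of joint left_lever above 0.1 rad) or (y of slim_tube_mid in the frame of rack below 0 m and value of joint right_lever above 0.1 rad)).
It fails at once if a tube was touched by the robot (contact force between any of thick_tube, slim_tube and the fingers above 0.3 N or contact force between any of thick_tube, slim_tube and the arm above 0.3 N).
It fails at once if a tube was lifted (z of any of thick_tube_mid, slim_tube_mid in the frame of rack above 0.1 m).
It fails at once if another thing on the desk was moved (over 25 mm) (distance of any of glasses_case_mid, phone_mid, wallet_mid, bangle_mid, tape_roll_mid, powder_jar_mid, round_case_mid from where it was at the start of the episode above 0.025 m).
It also fails if it takes over 32 s, if anything falls off the work surface, if the arm or the gripper's body presses on something with over 40 N, if the wrist force passes 120 N, or if a joint passes its speed limit or range.

## Working session

There is one attempt and no reset: what is moved stays moved. The work goes in short steps, Python scripts to look and compute and a tool call to move; the robot and the scene stay as the last step left them, time stands still between calls to the robot, and variables do not carry over. Pictures are saved under pics/ and viewed, at most 10 in all, crops included, and the job is handed in when it is done.

Besides the shell and the picture viewer there is one more tool, called after "Call:" by a JSON object that holds its "fn" and its "kwargs", one argument or row to a line. apply_moves: Moves the arm, as the interface text tells. Its arguments: {"type":"object","properties":{"motion":{"type":"array","items":{"type":"number"}},"grip_force":{"type":"number"}},"required":["motion"]}

```bash
mkdir -p pics; cat > h.py <<'E'
from workcell import *
import numpy as np, cv2
def cam(n):
    c=read_camera(n); p=np.array(c["pixels"]); h=p.shape[0]
    f=h/2/np.tan(np.radians(c["fov_y"])/2)
    c["K"]=np.array([[f,0,c["cx"]],[0,f,c["cy"]],[0,0,1.]]); c["img"]=p
    c["d"]=np.array(c["dist"],float); c["R"]=cv2.Rodrigues(np.array(c["rvec"],float))[0]; c["t"]=np.array(c["tvec"],float)
    return c
def plane(c,u,v,z):
    x=cv2.undistortPoints(np.array([[[u,v]]],float),c["K"],c["d"])[0,0]
    o=-c["R"].T@c["t"]; r=c["R"].T@np.array([x[0],x[1],1]); return o+r*(z-o[2])/r[2]
def proj(c,P):
    return cv2.projectPoints(np.array(P,float).reshape(-1,1,3),np.array(c["rvec"],float),c["t"],c["K"],c["d"])[0][:,0]
def save(c,name): cv2.imwrite("pics/"+name,c["img"][:,:,::-1])
E
python3 - <<'E'
from h import *
import pickle
for n in["scene","side","wrist"]:
    c=cam(n);save(c,n+"0.png");pickle.dump(c,open(n+".pkl","wb"));print(n,-c["R"].T@c["t"])
s=read_state();print(s)
E
```

```text
scene [1099.35691695 -133.21308779 1007.27861254]
side [ 164.67972452 -528.11609827  610.61156921]
wrist [523.66396501  74.2095563  373.6628325 ]
{'clock': 0.15, 'qpos': array([-1.55262266e-01,  2.63441039e-01, -4.87878057e-02,  1.25940372e+00,
       -2.14145121e-05,  1.41552122e+00]), 'joint_vel': array([ 0.00121399, -0.00128631,  0.00125856, -0.00049227,  0.00078704,
       -0.00025782]), 'effort': array([ 2.40502384e-03, -6.37823009e+01,  3.84648621e+01,  1.05481912e-02,
       -5.52052688e-05,  6.25772100e-05]), 'ee_pos': array([5.24849020e+02, 3.36042607e-02, 3.03522256e+02]), 'eef_rot': array([-2.22095830e+00, -2.22098684e+00,  8.01024681e-04]), 'force': array([ 0.75007122, -0.60559023, -0.73788215]), 'ft_torque': array([0.00585584, 0.01850661, 0.01196529]), 'gripper_force': 0.0, 'grip_width': 0.9985946807256926}
```

View pics/scene0.png

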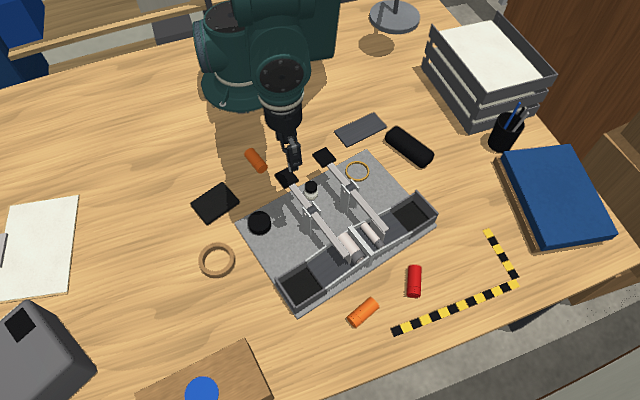

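View pics/wrist0.png

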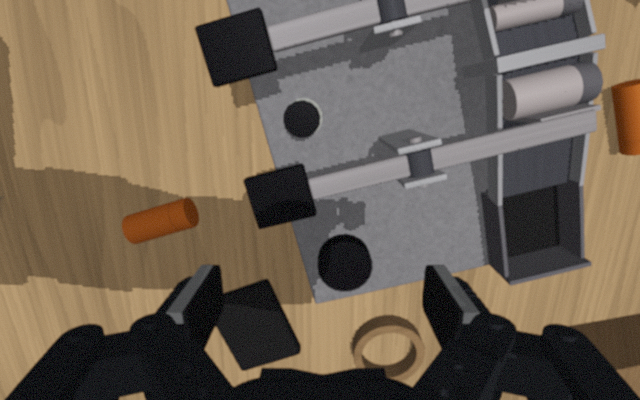

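The wrist view (up = +y, right = +x) shows the paddles at (280,195) for the right one and (237,47) for the left. The thicker tube is at (550,90) behind the right gate, and the slim tube is at (528,12) behind the left gate. Other things that could be taken for the thick tube are the orange ones at (160,220) and (630,115), plus the red and orange ones at scene (414,280) and (362,312). I'll check the choice with a close crop and measure.

```bash
python3 - <<'E'
from h import *
import pickle
w=pickle.load(open("wrist.pkl","rb"));s=pickle.load(open("scene.pkl","rb"))
a=plane(w,280,195,108);b=plane(w,237,47,108);d=b-a
print(a,b,np.linalg.norm(d),np.degrees(np.arctan2(-d[0],d[1])))
g=cv2.cvtColor(w["img"],cv2.COLOR_RGB2GRAY)
n,l,st,ce=cv2.connectedComponentsWithStats((g<45).astype(np.uint8))
for i in range(1,n):
    if 1500<st[i][4]<9000:
        r=cv2.minAreaRect(np.argwhere(l==i)[:,::-1].astype(np.float32)); print(st[i],ce[i],r,plane(w,*ce[i],108))
sa=plane(s,287,177,108);sb=plane(s,324,156,108);print("scene",sa,sb)
x=cv2.resize(s["img"][140:320,230:450],None,fx=3.3,fy=3.3,interpolation=cv2.INTER_CUBIC);cv2.imwrite("pics/crop1.png",x[:,:,::-1])
E
```

```text
[489.17164206   2.76565635 108.        ] [461.81588947 113.01068657 108.        ] 113.58830875930829 13.935678417972495
[ 196    9   81   77 4218] [236.60265529  47.43693694] ((236.29244995117188, 47.773582458496094), (64.55945587158203, 67.1693115234375), 74.05460357666016) [461.51091636 112.71950212 108.        ]
[ 245  164   71   64 3166] [280.24668351 196.08022742] ((279.9255065917969, 196.63180541992188), (53.95701217651367, 60.969276428222656), 74.47589111328125) [489.33690822   1.87062212 108.        ]
[ 503  180   77   78 4379] [541.58323818 219.7823704 ] ((541.078125, 218.88980102539062), (76.242431640625, 75.37788391113281), 88.45184326171875) [706.59499856 -18.61506305 108.        ]
[ 318  235   53   55 2367] [343.79594423 262.30122518] ((344.0, 262.0), (54.0, 52.0), 90.0) [541.18529186 -56.45389943 108.        ]
scene [490.51177746   2.83351182 108.        ] [460.16087299 113.9590993  108.        ]
```

View pics/crop1.png

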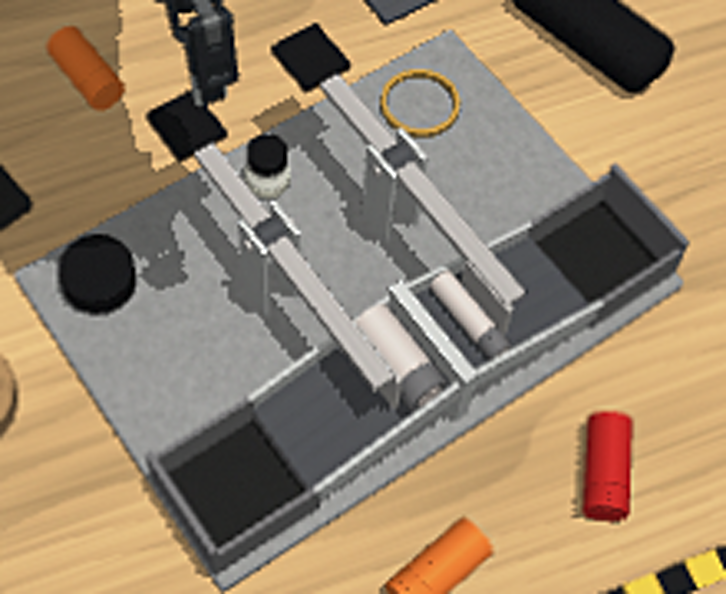

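The thicker tube is behind the right gate, beside the divider on the −y side. The right paddle is at about (489, 2, 108), the paddles are about 115 mm apart (should be 116), and the rack's yaw is about 14.5°. I'll close the gripper and go above that paddle.

Call:
{"fn": "apply_moves", "kwargs": {
  "motion": [-1, -0.14, 0.01, -0.4, 0, 0, 0, -1, -0.14, 0.01, -0.4, 0, 0, 0, -1, -0.14, 0.01, -0.4, 0, 0, 0, -1, -0.14, 0.01, -0.4, 0, 0, 0, -1, -0.14, 0.01, -0.4, 0, 0, 0, -1, 0, 0, 0, 0, 0, 0, -1, 0, 0, 0, 0, 0, 0, -1, 0, 0, 0, 0, 0, 0],
  "grip_force": 30
}}

```text
clock: 0.95
ee_pos: [490.8, 2.4, 204.9]
eef_rot: [2.221, 2.221, 0.001]
force: [-0.4, 0.3, 0.0]
grip_width: 0.003
gripper_force: 0.0
```

```bash
python3 - <<'E'
from h import *
c=cam("side");st=read_state();print(st["ee_pos"],st["grip_width"],st["force"])
p=st["ee_pos"]-np.array([0,0,73]);print("tip px",proj(c,[p,[489.3,2,108],[461.5,113,108]]))
x=cv2.resize(c["img"],None,fx=1.25,fy=1.25);cv2.imwrite("pics/side1.png",x[:,:,::-1])
E
```

```text
[490.80215911   2.37566219 204.8347916 ] -0.002372721768636483 [-0.03056902 -0.86422185  0.62282908]
tip px [[295.85498493 209.6409728 ]
 [295.70992708 218.68307424]
 [259.79553402 198.54647275]]
```

View pics/side1.png

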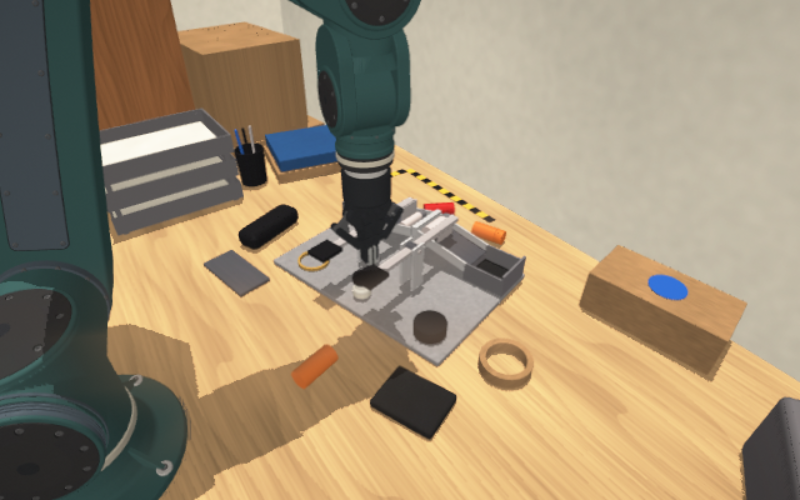

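The side view shows the shut fingertips over the right paddle at (370,277), which matches the projected point. Now I'll press.

Call:
{"fn": "apply_moves", "kwargs": {
  "motion": [-1, 0, 0, -0.2, 0, 0, 0, -1, 0, 0, -0.2, 0, 0, 0, -1, 0, 0, -0.2, 0, 0, 0, -1, 0, 0, -0.2, 0, 0, 0, -1, 0, 0, -0.2, 0, 0, 0, -1, 0, 0, -0.2, 0, 0, 0, -1, 0, 0, -0.2, 0, 0, 0, -1, 0, 0, 0, 0, 0, 0, -1, 0, 0, 0, 0, 0, 0]
}}

```text
clock: 1.9
ee_pos: [489.4, 2.5, 133.6]
eef_rot: [-2.221, -2.221, 0.002]
force: [-3.0, -0.6, 1.3]
grip_width: 0.003
gripper_force: 1.7
```

```bash
python3 - <<'E'
from h import *
c=cam("scene");st=read_state();print(st["ee_pos"],st["force"])
x=cv2.resize(c["img"][140:320,230:450],None,fx=3.3,fy=3.3,interpolation=cv2.INTER_CUBIC);cv2.imwrite("pics/crop2.png",x[:,:,::-1])
E
```

```text
[489.41100736   2.50042938 133.78500997] [-3.12165242 -1.52047369  2.24812015]
```

View pics/crop2.png

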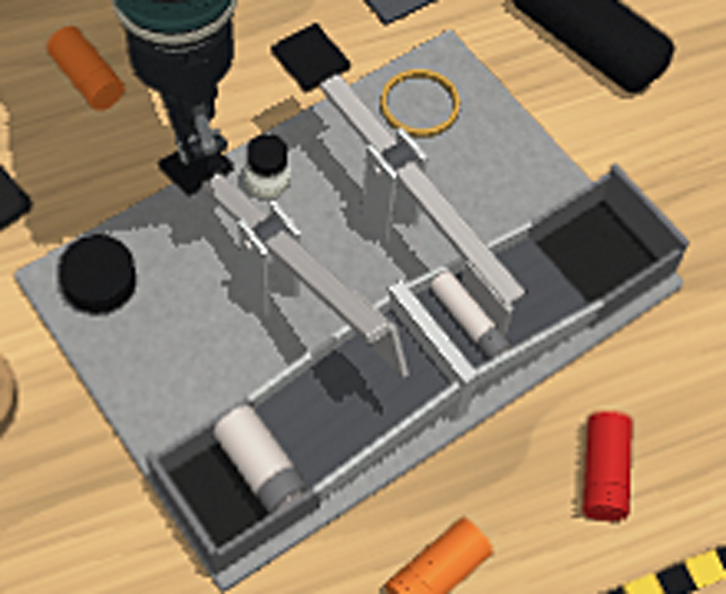

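The gate is up, and the thick tube is rolling into the right tray at crop (258,450). The slim tube is still behind its gate at (465,305). I'll hold briefly, then lift clear.

Call:
{"fn": "apply_moves", "kwargs": {
  "motion": [-1, 0, 0, 0, 0, 0, 0, -1, 0, 0, 0, 0, 0, 0, -1, 0, 0, 0, 0, 0, 0, -1, 0, 0, 0, 0, 0, 0, -1, 0, 0, 0, 0, 0, 0, -1, 0, 0, 0, 0, 0, 0, -1, 0, 0, 0.2, 0, 0, 0, -1, 0, 0, 0.2, 0, 0, 0, -1, 0, 0, 0.2, 0, 0, 0, -1, 0, 0, 0.2, 0, 0, 0, -1, 0, 0, 0.2, 0, 0, 0, -1, 0, 0, 0.2, 0, 0, 0, -1, 0, 0, 0.4, 0, 0, 0, -1, 0, 0, 0.4, 0, 0, 0, -1, 0, 0, 0.4, 0, 0, 0, -1, 0, 0, 0.4, 0, 0, 0, -1, 0, 0, 0, 0, 0, 0, -1, 0, 0, 0, 0, 0, 0, -1, 0, 0, 0, 0, 0, 0]
}}

```text
clock: 3.85
ee_pos: [489.7, 2.6, 273.3]
eef_rot: [-2.221, -2.221, 0.001]
force: [0.5, 0.6, 0.1]
grip_width: 0.002
gripper_force: 0.0
```

```bash
python3 - <<'E'
from h import *
c=cam("scene");st=read_state();print(st["ee_pos"],st["force"])
x=cv2.resize(c["img"][140:320,230:450],None,fx=3.3,fy=3.3,interpolation=cv2.INTER_CUBIC);cv2.imwrite("pics/crop3.png",x[:,:,::-1])
E
```

```text
[489.70173432   2.53109546 273.20273164] [-1.14750494  0.00183041 -0.6684042 ]
```

View pics/crop3.png

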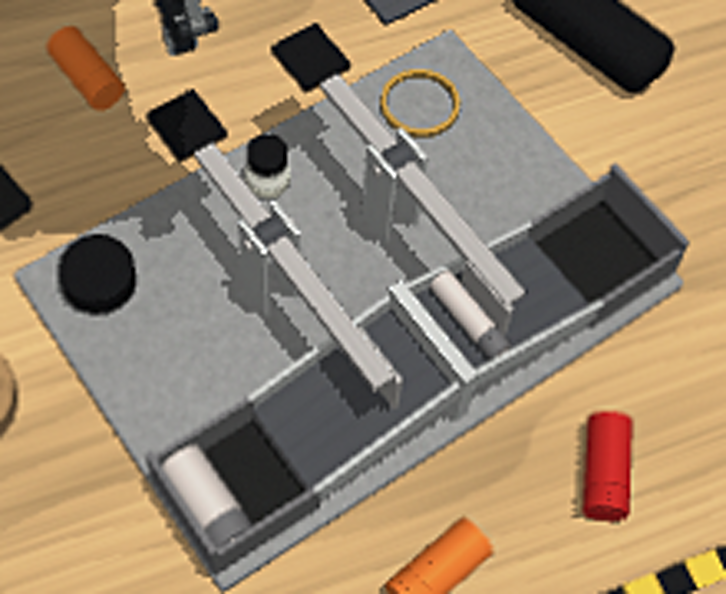

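The thick tube lies against the outer wall of the right tray at crop (205,490). The right gate is shut, the paddle is back up at (187,125), and the slim tube hasn't moved. I'll let it settle, then hand in.

Call:
{"fn": "apply_moves", "kwargs": {
  "motion": [-1, 0, 0, 0, 0, 0, 0, -1, 0, 0, 0, 0, 0, 0, -1, 0, 0, 0, 0, 0, 0, -1, 0, 0, 0, 0, 0, 0, -1, 0, 0, 0, 0, 0, 0, -1, 0, 0, 0, 0, 0, 0, -1, 0, 0, 0, 0, 0, 0, -1, 0, 0, 0, 0, 0, 0, -1, 0, 0, 0, 0, 0, 0, -1, 0, 0, 0, 0, 0, 0, -1, 0, 0, 0, 0, 0, 0, -1, 0, 0, 0, 0, 0, 0, -1, 0, 0, 0, 0, 0, 0, -1, 0, 0, 0, 0, 0, 0, -1, 0, 0, 0, 0, 0, 0]
}}

```text
clock: 5.4
ee_pos: [490.0, 2.5, 273.9]
eef_rot: [-2.221, -2.221, 0.0]
force: [-0.7, 0.4, 0.1]
grip_width: 0.0
gripper_force: 0.0
```

```bash
python3 -c "
from workcell import *
print(close_job())"
```

```text
the job is handed in; nothing more can be done
None
```

I pressed the right paddle and the thick tube rolled into the right tray; the last picture showed both gates shut and the slim tube still in place, and the job is handed in (no verdict was returned).

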